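Shunt the red bit block round the tray into its pick-up bay

ROBOT

A 6-joint arm with a two-finger parallel gripper is mounted at the origin on the work surface. World frame = base frame: x ahead of the robot, y to its left, z up, the work surface at z = 0. Lengths are in m, angles in rad, forces in N, time in s.
With the tool pointing down it reaches from about 0.3 to 0.75 m from the base axis. Payload 8.5 kg.
Tool frame: the origin (TCP) lies at the very end of the fingers, on their centre line; the grasp point (between the pads) lies 19 mm behind it; z points along the fingers, y is the line along which they close (so a half turn about z gives the same grasp; the last joint's range is limited). The gripper opens to 88 mm and grips with 3 to 60 N. Pads are 18 mm wide; open, the fingers measure 123 mm over their backs; the gripper's body (75 mm by 187 mm) begins 45 mm behind the grasp point.
Start: joints at [-0.215, 0.381, 1.297, -0, 1.464, -0.215], TCP at [0.55, 0, 0.239] pointing down, gripper open.
Joint ranges: [-3.11, 3.11], [-0.89, 2.33], [0.22, 2.48], [-1.42, 4.56], [0.17, 2.85], [-2.88, 2.88]. Speed limits (rad/s): [2.39, 2.39, 3.14, 3.14, 3.14, 3.14].

INTERFACE

Orientations are given as a rotation vector (axis times angle).
In Python, from rig import bot gives the robot as it stands.
- The arm moves only by the shell command python3 -m crank 'ROWS' [FORCE]. ROWS is text: rows parted by semicolons, each of 7 numbers parted by spaces: the turn, a rotation vector about the tool's x, y, z in rad, then the shift along the tool's x, y, z in mm, then the opening, from -1 (shut) to 1 (fully open), so that 0 is half open. A call has 1 to 10 rows; each row is the pose to reach, as a shift and turn from the pose commanded when the call began, along the tool's axes at that moment; what a row does not reach only later rows make up. A row lasts 1/12 s, in which the tool goes at most 41.7 mm and 7.16 degrees, less where a joint would pass 70% of its speed; a pose out of reach is approached as far as the arm can. A call with a gripper value outside its range is refused whole. The fingers move at their own pace and stop on an object; FORCE is the grip in N (left out, the last holds). Time passes only in rows, so rows that repeat a pose let the fingers close. It gives the time, the measured TCP pose, the force, the opening and the grip force at its end, in the units of the state.
- bot.state(): the state, without advancing time (a new reading comes with each control period).
- bot.camera(name): name is "scene" or "side" or "wrist"; returns a dict with "image" (400x640x3 uint8, blue, green, red), "depth" (400x640 float32, m along the optical axis (not along the pixel's ray), 0 where there is no reading), "intrinsics" (3x3 intrinsics, pixels), "world_from_camera" (4x4, takes a point from camera to world coordinates). Camera axes: x right, y up, looking along -z (the intrinsics and any distortion apply to the point x, -y, -z); pixel columns grow to the right and rows downward; lengths in m; the calibration is good to about 2 mm. A picture is of the moment at which its call begins.
- bot.finish_job(): hands the job in; it is judged then, once.
The state is a dict: "clock": time; "q": joint angles; "joint_vel": joint speeds; "joint_torque": joint torques, N m; "position": TCP position; "eef_rot": TCP orientation; "ft_force": force on the tool from outside, world axes, zero at the start; "moment": the same for the moment, N m; "finger_gap": opening from 0.0 (shut) to 1.0 (fully open); "grip_force": force on a finger pad.
Only numpy, scipy, OpenCV 4.12 (cv2) and the standard library are available. Lean on these libraries where they do the work, as an engineer would, in place of code of your own. Each camera call takes 0.05 s, during which the arm holds its last target. There are 200 camera calls.

TASK

Three router-bit blocks share a square sliding tray on the workbench, with one quarter empty; bring the block with the red knob into the red-rimmed corner by sliding the blocks one at a time into the free space, without ever lifting one: first the yellow one, then the blue one out of the red corner, then the red one. Press each block gently but distinctly against the metal fence at the end of its slide for half a second before going on; how far in each fence is set must be felt, and a hard push would shift it. Let go at the end, with the red block left in its corner, and leave the tape, glue bottle and screwdriver alone.

Things in the scene. Friction and masses are not known exactly. Their poses are not given: they have to be found in the camera images.
- tray: square wooden sliding tray screwed to the bench, open above, 220 x 220 mm outside, 36 mm high; origin at the centre of its underside, x and y along its sides. Waxed floor 8 mm thick. Inside each wall an aluminium fence (120 mm long, 8 mm thick, as high as the wall) is clamped at its own setting, unknown: its face lies 71 to 86 mm from the tray's centre, so a block stops at 36 to 51 mm
- bay (a point): the pick-up bay: the (-x, -y) quarter of the tray, where the rims of the near and right walls are painted red; this point, on the tray floor, is 36 mm from the tray's centre along both its axes. The blue block starts here
- far_quarter (a point): the same point in the opposite (+x, +y) quarter, empty at the start. Red and yellow start in the other two quarters, either way round. Every block starts with its axis about 36 mm from the tray's centre along both axes, square with the tray
- wall_far: wall of the tray on its +x side, wood 12 mm thick, inner face 98 mm from the tray's centre, with its rigid aluminium fence at an unknown setting inside it; origin at the tray's origin. A block's push on the fence counts as push on this wall: sliding a block takes 1 to 4 N, a total push of 9 to 13 N is right, over 25 N on the fence is too hard
- wall_left: wall of the tray on its +y side, wood 12 mm thick, inner face 98 mm from the tray's centre, with its rigid aluminium fence at an unknown setting inside it; origin at the tray's origin. A block's push on the fence counts as push on this wall: sliding a block takes 1 to 4 N, a total push of 9 to 13 N is right, over 25 N on the fence is too hard
- wall_near: wall of the tray on its -x side, wood 12 mm thick, inner face 98 mm from the tray's centre, with its rigid aluminium fence at an unknown setting inside it; origin at the tray's origin. A block's push on the fence counts as push on this wall: sliding a block takes 1 to 4 N, a total push of 9 to 13 N is right, over 25 N on the fence is too hard
- wall_right: wall of the tray on its -y side, wood 12 mm thick, inner face 98 mm from the tray's centre, with its rigid aluminium fence at an unknown setting inside it; origin at the tray's origin. A block's push on the fence counts as push on this wall: sliding a block takes 1 to 4 N, a total push of 9 to 13 N is right, over 25 N on the fence is too hard
- red_block_knob (a point): Red knob of a loose pale-wood router-bit block, the one wanted in the bay. This point is the centre of the knob, on the block's axis: 51 mm above the block's underside, 59 mm above the tray's underside when the block lies in the tray; its axes are the block's, parallel to the block's sides
- blue_block_knob (a point): Blue knob of a loose pale-wood router-bit block, at the start in the bay. This point is the centre of the knob, on the block's axis: 51 mm above the block's underside, 59 mm above the tray's underside when the block lies in the tray; its axes are the block's, parallel to the block's sides
- yellow_block_knob (a point): Yellow knob of a loose pale-wood router-bit block, the one that goes first, into the empty quarter. This point is the centre of the knob, on the block's axis: 51 mm above the block's underside, 59 mm above the tray's underside when the block lies in the tray; its axes are the block's, parallel to the block's sides
- red_block: the pale-wood block with the red knob: 70 x 70 x 28 mm, origin at the centre of its underside; upright round knob 24 mm across and 46 mm high in the middle of its top; four bit shanks up to 10 mm thick stand 12 mm proud at its corners (27 mm from the middle along each side). Weighs about 0.28 to 0.56 kg
- blue_block: the pale-wood block with the blue knob: 70 x 70 x 28 mm, origin at the centre of its underside; upright round knob 24 mm across and 46 mm high in the middle of its top; four bit shanks up to 10 mm thick stand 12 mm proud at its corners (27 mm from the middle along each side). Weighs about 0.28 to 0.56 kg
- yellow_block: the pale-wood block with the yellow knob: 70 x 70 x 28 mm, origin at the centre of its underside; upright round knob 24 mm across and 46 mm high in the middle of its top; four bit shanks up to 10 mm thick stand 12 mm proud at its corners (27 mm from the middle along each side). Weighs about 0.28 to 0.56 kg
- tape: bystander: roll of blue tape, a ring 96 mm across and 24 mm high, origin at the centre of its underside
- glue: bystander: closed yellow bottle with a red cap, 60 mm across, 140 mm high, origin at the centre of its underside
- driver: bystander: screwdriver with a wooden handle, 200 mm long, lying along its x axis
Not all that is in view belongs to the job. Leave any green or purple look-alike of the blue_block alone.

How it is judged:
By the outcome, as a careful person would: the job done as asked, in the order asked, and still so for the second after the job is handed in, with the robot touching nothing.
It also fails if it takes over 72 s, if anything falls off the work surface, if the arm or the gripper's body presses on something with over 40 N, if the wrist force passes 120 N, or if a joint passes its speed limit or range.

## Working session

There is one attempt and no reset: what is moved stays moved. The work goes in short steps, Python scripts to look and compute and a shell command to move; the robot and the scene stay as the last step left them, time stands still between calls to the robot, and variables do not carry over. Pictures are saved under pics/ and viewed, at most 10 in all, crops included, and the job is handed in when it is done.

```bash
mkdir -p pics; cat > h.py <<'E'
import numpy as np, cv2
from rig import bot
def grab(n):
    c=bot.camera(n); return c
def ray(c,u,v):
    K=c["intrinsics"];T=c["world_from_camera"]
    d=np.linalg.inv(K)@np.array([u,v,1.]); d=np.array([d[0],-d[1],-d[2]])
    return T[:3,3],T[:3,:3]@d
def onplane(c,u,v,z):
    o,d=ray(c,u,v); return o+d*(z-o[2])/d[2]
E
python3 - <<'E'
from h import *
for n in ("scene","wrist"):
    c=grab(n); cv2.imwrite(f"pics/{n}0.png",c["image"]); print(n,c["world_from_camera"].round(3).tolist(),c["intrinsics"].round(1).tolist())
    np.savez(f"{n}0.npz",**c)
s=bot.state();print({k:np.round(v,3).tolist() for k,v in s.items()})
E
```

```text
scene [[0.515, -0.582, 0.629, 1.147], [0.857, 0.335, -0.392, -0.303], [0.017, 0.741, 0.671, 0.705], [0.0, 0.0, 0.0, 1.0]] [[398.1, 0.0, 326.2], [0.0, 398.1, 195.4], [0.0, 0.0, 1.0]]
wrist [[1.0, -0.001, 0.001, 0.55], [0.001, 0.947, 0.321, 0.085], [-0.001, -0.321, 0.947, 0.384], [0.0, 0.0, 0.0, 1.0]] [[325.9, 0.0, 322.4], [0.0, 325.9, 205.0], [0.0, 0.0, 1.0]]
{'clock': 0.1, 'q': [-0.215, 0.381, 1.298, -0.0, 1.464, -0.215], 'joint_vel': [-0.0, -0.002, -0.002, -0.001, 0.001, -0.0], 'joint_torque': [0.003, -43.865, -22.491, 0.072, 0.034, -0.0], 'position': [0.55, 0.0, 0.238], 'eef_rot': [-2.221, -2.221, 0.001], 'ft_force': [0.367, -0.139, 1.289], 'moment': [-0.022, 0.033, -0.011], 'grip_force': 0.0, 'finger_gap': 1.004}
```

View pics/scene0.png

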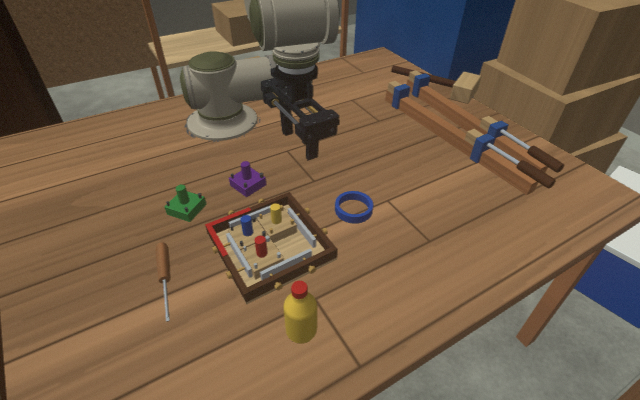

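View pics/wrist0.png

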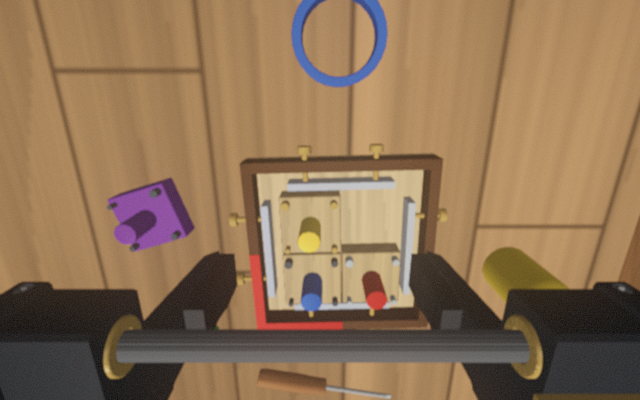

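The wrist view shows the tray nearly square with the world. Yellow is at (309,235), the (-x,+y) quarter. Blue is at (312,290) in the red-rimmed corner, and red is at (375,290), the (+x,-y) quarter. The upper-right quarter is empty and the glue bottle stands to the right at about (530,280). So the slides are yellow +x, blue +y, red -x.

```bash
cat >> h.py <<'E'
def masks(im):
    h=cv2.cvtColor(im,cv2.COLOR_BGR2HSV); H,S,V=cv2.split(h)
    return dict(red=((H<6)|(H>174))&(S>170)&(V>60),blue=(H>105)&(H<125)&(S>150)&(V>50),yellow=(H>22)&(H<32)&(S>170)&(V>90))
def blobs(c,amin=100):
    for k,m in masks(c["image"]).items():
        n,l,st,ce=cv2.connectedComponentsWithStats(m.astype(np.uint8))
        for i in range(1,n):
            if st[i,4]<amin: continue
            px=l==i; d=c["depth"]; v,u=np.nonzero(px&(d>0)); z=d[v,u]
            K=c["intrinsics"];T=c["world_from_camera"]
            P=np.c_[(u-K[0,2])/K[0,0]*z,-(v-K[1,2])/K[1,1]*z,-z]@T[:3,:3].T+T[:3,3]
            top=P[np.abs(P[:,2]-np.percentile(P[:,2],97))<0.003]
            lo,hi=top.min(0),top.max(0)
            print(k,st[i].tolist(),"top z",top[:,2].mean().round(3),"mid",((lo+hi)/2).round(4),"size",(hi-lo).round(3),len(top))
E
python3 - <<'E'
from h import *
for n in ("scene","wrist"):
    c=dict(np.load(n+"0.npz")); print(n); blobs(c,60)
c=dict(np.load("wrist0.npz"))
# tray outline: points 28..42mm high by depth
d=c["depth"];K=c["intrinsics"];T=c["world_from_camera"]
v,u=np.mgrid[:400,:640];P=np.stack([(u-K[0,2])/K[0,0]*d,-(v-K[1,2])/K[1,1]*d,-d],-1)@T[:3,:3].T+T[:3,3]
m=(d>0)&(abs(P[...,2]-.036)<.006)&(u>225)&(u<455)&(v>145)&(v<328)
p=P[m][:,:2]; print(len(p),cv2.minAreaRect((p*1000).astype(np.float32)), np.percentile(p,[.5,99.5],axis=0))
for uv in [(242,162),(440,156),(428,324),(258,328)]: print(uv,onplane(c,*uv,.036).round(4))
E
```

```text
scene
red [205, 208, 46, 49, 352] top z 0.038 mid [ 0.5201 -0.1515  0.0383] size [0.112 0.108 0.004] 247
red [255, 236, 11, 20, 117] top z 0.082 mid [ 0.6111 -0.1287  0.0823] size [0.023 0.02  0.003] 61
red [292, 281, 15, 17, 204] top z 0.14 mid [ 0.7916 -0.1315  0.1404] size [0.026 0.026 0.004] 151
blue [357, 0, 157, 66, 5440] top z 0.103 mid [-0.3062  1.4384  0.1029] size [0.133 0.238 0.006] 63
blue [336, 191, 36, 26, 209] top z 0.025 mid [0.5675 0.1378 0.0256] size [0.091 0.091 0.005] 159
blue [580, 267, 60, 60, 1584] top z -0.531 mid [ 0.9746  1.1948 -0.5307] size [0.045 0.012 0.005] 18
wrist
red [250, 255, 13, 41, 169] top z 0.037 mid [ 0.4691 -0.123   0.0373] size [0.012 0.055 0.003] 166
red [367, 291, 19, 19, 264] top z 0.082 mid [ 0.6076 -0.1266  0.0819] size [0.02  0.022 0.004] 258
red [263, 313, 79, 17, 436] top z 0.037 mid [ 0.5234 -0.1903  0.0374] size [0.1   0.024 0.004] 426
yellow [502, 261, 65, 28, 467] top z 0.091 mid [ 0.7878 -0.104   0.0919] size [0.03  0.006 0.006] 84
yellow [484, 262, 30, 39, 385] top z 0.063 mid [ 0.7615 -0.126   0.0635] size [0.005 0.026 0.006] 32
16453 ((566.4506225585938, -84.3975830078125), (233.4961700439453, 249.95693969726562), 89.56002807617188) [[ 0.46113131 -0.19967335]
 [ 0.68008121  0.0189819 ]]
(242, 162) [0.4624 0.0154 0.036 ]
(440, 156) [0.6755 0.022  0.036 ]
(428, 324) [ 0.6854 -0.1953  0.036 ]
(258, 328) [ 0.466  -0.2019  0.036 ]
```

```bash
sed -i 's/blue=(H>105)&(H<125)&(S>150)&(V>50)/blue=(H>100)\&(H<128)\&(S>110)\&(V>40)/; s/yellow=(H>22)&(H<32)&(S>170)&(V>90)/yellow=(H>20)\&(H<34)\&(S>140)\&(V>80)/' h.py
python3 - <<'E'
from h import *
for n in ("scene","wrist"):
    c=dict(np.load(n+"0.npz")); print(n); blobs(c,60)
c=dict(np.load("wrist0.npz")); im=c["image"]
for uv in [(248,200),(340,163),(434,240),(309,225),(312,282)]: print(uv,cv2.cvtColor(im,cv2.COLOR_BGR2HSV)[uv[1],uv[0]])
# outer edge: strongest gradient along scan lines
g=cv2.GaussianBlur(cv2.cvtColor(im,cv2.COLOR_BGR2GRAY),(3,3),0).astype(float)
def edge(pts):
    P=[onplane(c,u,v,.036)[:2] for u,v in pts]; return cv2.fitLine(np.array(P,np.float32),cv2.DIST_HUBER,0,.01,.01).ravel()
top=[(u,152+np.argmax(-np.diff(g[152:166,u]))+.5) for u in list(range(250,290))+list(range(315,365))+list(range(388,430))]
left=[(236+np.argmax(-np.diff(g[v,236:256]))+.5,v) for v in list(range(170,210))+list(range(226,250))]
right=[(428+np.argmax(np.diff(g[v,428:446]))+.5,v) for v in list(range(170,205))+list(range(226,250))]
for n,e in zip("top left right".split(),map(edge,(top,left,right))): print(n,e, np.degrees(np.arctan2(e[1],e[0])))
E
```

```text
scene
red [205, 208, 46, 49, 352] top z 0.038 mid [ 0.5201 -0.1515  0.0383] size [0.112 0.108 0.004] 247
red [255, 236, 11, 20, 117] top z 0.082 mid [ 0.6111 -0.1287  0.0823] size [0.023 0.02  0.003] 61
red [292, 281, 15, 17, 204] top z 0.14 mid [ 0.7916 -0.1315  0.1404] size [0.026 0.026 0.004] 151
blue [354, 0, 161, 80, 9405] top z 0.094 mid [-0.3217  1.4686  0.0944] size [0.168 0.301 0.006] 81
blue [413, 74, 17, 22, 142] top z 0.076 mid [0.1859 0.6849 0.0758] size [0.027 0.047 0.004] 43
blue [392, 84, 17, 24, 133] top z 0.076 mid [0.2152 0.5689 0.0765] size [0.025 0.043 0.004] 35
blue [471, 121, 37, 41, 356] top z 0.076 mid [0.5589 0.6255 0.0763] size [0.057 0.14  0.004] 136
blue [335, 191, 38, 31, 456] top z 0.024 mid [0.5687 0.1385 0.0253] size [0.093 0.092 0.005] 231
blue [241, 215, 10, 20, 102] top z 0.082 mid [ 0.5387 -0.1305  0.0821] size [0.023 0.02  0.004] 64
blue [575, 249, 65, 79, 2966] top z -0.491 mid [ 0.91    1.181  -0.4904] size [0.129 0.033 0.005] 55
yellow [270, 203, 11, 21, 186] top z 0.082 mid [ 0.5385 -0.0588  0.0828] size [0.023 0.021 0.004] 59
yellow [283, 29
[... 407 characters left out ...]
 86, 2030] top z 0.024 mid [0.5653 0.1324 0.0246] size [0.093 0.077 0.004] 1784
blue [302, 293, 19, 18, 269] top z 0.082 mid [ 0.537  -0.1289  0.0819] size [0.02  0.021 0.003] 263
yellow [298, 218, 22, 35, 577] top z 0.082 mid [ 0.5352 -0.0572  0.082 ] size [0.021 0.023 0.004] 356
yellow [483, 248, 85, 54, 2403] top z 0.091 mid [ 0.7878 -0.104   0.0917] size [0.03  0.006 0.006] 117
(248, 200) [ 12 121 118]
(340, 163) [ 13 121 124]
(434, 240) [ 14 132 122]
(309, 225) [ 22 145 128]
(312, 282) [125  52  89]
top [0.99968195 0.02521788 0.5683433  0.02248927] 1.4450312
left [ 0.02768564 -0.9996167   0.4603848  -0.03751593] -88.41352
right [ 0.02666832 -0.99964434  0.68010557 -0.03742201] -88.47183
```

```bash
python3 -m crank '0 0 -0.027 -15 -4 30 0; 0 0 -0.027 -35 -8 65 0; 0 0 -0.027 -50 -12 100 0; 0 0 -0.027 -58 -13.4 130 0; 0 0 -0.027 -58 -13.4 130 0; 0 0 -0.027 -58 -13.4 130 0' 20
python3 - <<'E'
from h import *
c=grab("scene"); blobs(c,60)
cv2.imwrite("pics/a.png",cv2.resize(c["image"][150:310,180:400],None,fx=3,fy=3))
E
```

```text
clock: 0.6
position: [0.5363, -0.058, 0.1084]
eef_rot: [-2.19, -2.248, 0.002]
ft_force: [-0.3, -0.7, 0.8]
finger_gap: 0.569
grip_force: 0.0
red [205, 208, 46, 49, 354] top z 0.038 mid [ 0.5197 -0.151   0.0386] size [0.11  0.109 0.004] 248
red [255, 236, 10, 19, 102] top z 0.082 mid [ 0.6109 -0.1288  0.0826] size [0.023 0.02  0.004] 63
red [291, 281, 16, 17, 197] top z 0.14 mid [ 0.7912 -0.1314  0.1408] size [0.026 0.025 0.004] 150
blue [354, 0, 161, 80, 9416] top z 0.094 mid [-0.3204  1.4728  0.0946] size [0.17  0.311 0.006] 82
blue [413, 74, 17, 22, 142] top z 0.075 mid [0.1858 0.6856 0.0757] size [0.028 0.047 0.004] 41
blue [393, 84, 16, 24, 132] top z 0.075 mid [0.2141 0.5693 0.0757] size [0.03  0.047 0.004] 47
blue [472, 121, 36, 41, 356] top z 0.076 mid [0.5584 0.6272 0.0766] size [0.057 0.138 0.005] 143
blue [335, 191, 38, 31, 470] top z 0.024 mid [0.5684 0.1389 0.0252] size [0.092 0.091 0.004] 206
blue [241, 215, 10, 20, 114] top z 0.082 mid [ 0.5382 -0.1306  0.0825] size [0.021 0.021 0.004] 55
blue [575, 249, 65, 79, 2966] top z -0.49 mid [ 0.9087  1.1821 -0.4898] size [0.127 0.032 0.006] 50
yellow [270, 203, 11, 21, 170] top z 0.082 mid [ 0.537  -0.0612  0.0825] size [0.023 0.016 0.004] 42
yellow [284, 293, 33, 50, 1359] top z 0.114 mid [ 0.7951 -0.1316  0.1142] size [0.02  0.025 0.006] 50
```

View pics/a.png

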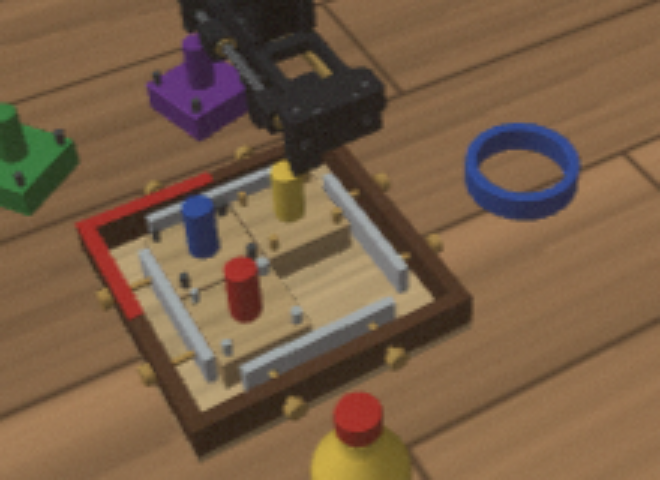

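Fingers are over the yellow knob (crop 288,190), with nothing around in the way. I'll descend and grip.

```bash
python3 -m crank '0 0 0 0 0 25 0; 0 0 0 0 0 50 0; 0 0 0 0 0 65 0; 0 0 0 0 0 65 0; 0 0 0 0 0 65 -1; 0 0 0 0 0 65 -1; 0 0 0 0 0 65 -1; 0 0 0 0 0 65 -1; 0 0 0 0 0 65 -1; 0 0 0 0 0 65 -1' 25
```

```text
clock: 1.48
position: [0.5372, -0.058, 0.0454]
eef_rot: [2.19, 2.25, 0.002]
ft_force: [-2.3, 0.9, 7.1]
finger_gap: 0.265
grip_force: 25.0
```

```bash
python3 -m crank '0 0 0 0 0 -1 -1; 0 0 0 0 0 -1 -1'
```

```text
clock: 1.65
position: [0.5367, -0.0579, 0.0454]
eef_rot: [2.191, 2.251, 0.001]
ft_force: [-1.7, 1.7, 3.1]
finger_gap: 0.259
grip_force: 25.0
```

```bash
python3 -m crank '0 0 0 0 8 -1 -1; 0 0 0 0 16 -1 -1; 0 0 0 0 24 -1 -1;0 0 0 0 24 -1 -1'
```

```text
clock: 1.98
position: [0.5624, -0.0575, 0.0455]
eef_rot: [2.19, 2.251, 0.001]
ft_force: [0.6, 0.1, -2.4]
finger_gap: 0.266
grip_force: 25.0
```

```bash
python3 -m crank '0 0 0 0 8 0.7 -1; 0 0 0 0 16 0.7 -1; 0 0 0 0 24 0.7 -1;0 0 0 0 32 0.7 -1; 0 0 0 0 40 0.7 -1; 0 0 0 0 41 0.7 -1; 0 0 0 0 42 0.7 -1'
```

```text
clock: 2.57
position: [0.6032, -0.0564, 0.0454]
eef_rot: [2.19, 2.251, 0.0]
ft_force: [-4.0, -1.2, 7.6]
finger_gap: 0.268
grip_force: 25.0
```

```bash
python3 -m crank '0 0 0 0 1 -0.3 -1; 0 0 0 0 2 -0.3 -1; 0 0 0 0 3 -0.3 -1;0 0 0 0 3 -0.3 -1'; python3 -m crank '0 0 0 0 1 0 -1; 0 0 0 0 2 0 -1;0 0 0 0 2 0 -1'
```

```text
clock: 2.9
position: [0.6058, -0.0561, 0.0454]
eef_rot: [2.191, 2.251, 0.0]
ft_force: [-2.3, 0.9, 3.5]
finger_gap: 0.264
grip_force: 25.0
clock: 3.15
position: [0.6077, -0.0561, 0.0454]
eef_rot: [2.191, 2.251, 0.0]
ft_force: [-2.9, -0.5, 4.8]
finger_gap: 0.261
grip_force: 25.0
```

```bash
python3 -m crank '0 0 0 0 1 0 -1; 0 0 0 0 2 0 -1;0 0 0 0 2 0 -1' | egrep 'pos|ft'; python3 -m crank '0 0 0 0 1 0 -1; 0 0 0 0 1 0 -1'| egrep 'pos|ft'
```

```text
position: [0.6097, -0.056, 0.0454]
ft_force: [-2.9, -0.7, 5.0]
position: [0.6107, -0.056, 0.0455]
ft_force: [-3.3, 0.5, 5.2]
```

```bash
python3 -m crank '0 0 0 0 1 0 -1; 0 0 0 0 2 0 -1;0 0 0 0 2 0 -1' | egrep 'pos|ft'
```

```text
position: [0.612, -0.056, 0.0454]
ft_force: [-6.2, -0.4, 6.9]
```

```bash
python3 -m crank '0 0 0 0 1 0 -1; 0 0 0 0 1.5 0 -1;0 0 0 0 1.5 0 -1' | egrep 'pos|ft'
```

```text
position: [0.6121, -0.0559, 0.0454]
ft_force: [-14.2, -2.1, 11.8]
```

```bash
python3 -m crank '0 0 0 0 -0.5 -0.3 -1; 0 0 0 0 -0.5 -0.3 -1' | egrep 'pos|ft'
```

```text
position: [0.6121, -0.056, 0.0454]
ft_force: [-9.3, -1.0, 7.2]
```

```bash
python3 -m crank '0 0 0 0 0.3 0 -1; 0 0 0 0 0.3 0 -1;0 0 0 0 0.3 0 -1;0 0 0 0 0.3 0 -1' | egrep 'pos|ft'; python3 -m crank '0 0 0 0 0 0 -1; 0 0 0 0 0 0 -1;0 0 0 0 0 0 -1;0 0 0 0 0 0 -1;0 0 0 0 0 0 -1' | egrep 'pos|ft'
```

```text
position: [0.6121, -0.0559, 0.0454]
ft_force: [-11.7, -2.1, 8.4]
position: [0.6121, -0.0559, 0.0454]
ft_force: [-11.4, -1.4, 9.4]
```

```bash
python3 -m crank '0 0 0 0 -1 -0.5 -1; 0 0 0 0 -2.1 -0.5 -1; 0 0 0 0 -2.1 -0.5 0; 0 0 0 0 -2.1 -0.5 0; 0 0 0 0 -2.1 -0.5 0; 0 0 0 0 -2.1 -0.5 0;0 0 0 0 -2.1 -0.5 0'; python3 -m crank '0 0 0 0 0 -30 0; 0 0 0 0 0 -55 0; 0 0 0 0 0 -60 0;0 0 0 0 0 -60 0'
```

```text
clock: 5.57
position: [0.6119, -0.056, 0.0462]
eef_rot: [2.191, 2.251, 0.0]
ft_force: [-0.5, -0.6, 0.2]
finger_gap: 0.499
grip_force: 0.0
clock: 5.9
position: [0.6125, -0.0561, 0.1078]
eef_rot: [2.189, 2.249, 0.003]
ft_force: [0.2, 0.1, -0.3]
finger_gap: 0.5
grip_force: 0.0
```

```bash
python3 - <<'E'
from h import *
c=grab("scene"); blobs(c,60)
s=bot.state();print(s["position"],s["finger_gap"])
cv2.imwrite("pics/b.png",cv2.resize(c["image"][150:310,180:400],None,fx=3,fy=3))
E
```

```text
red [205, 208, 46, 49, 358] top z 0.038 mid [ 0.5201 -0.1508  0.039 ] size [0.111 0.109 0.005] 257
red [255, 236, 11, 20, 118] top z 0.082 mid [ 0.6101 -0.129   0.0826] size [0.022 0.019 0.003] 55
red [292, 281, 15, 17, 198] top z 0.14 mid [ 0.791  -0.132   0.1405] size [0.026 0.025 0.004] 150
blue [354, 0, 161, 80, 9401] top z 0.094 mid [-0.3211  1.4713  0.0945] size [0.161 0.31  0.006] 78
blue [413, 74, 17, 22, 151] top z 0.076 mid [0.1852 0.6881 0.0759] size [0.026 0.046 0.003] 37
blue [392, 84, 17, 23, 131] top z 0.076 mid [0.2139 0.5707 0.076 ] size [0.025 0.043 0.004] 41
blue [471, 121, 37, 41, 364] top z 0.076 mid [0.5579 0.6279 0.0761] size [0.057 0.138 0.004] 143
blue [335, 191, 38, 31, 490] top z 0.024 mid [0.5683 0.1389 0.025 ] size [0.093 0.093 0.004] 235
blue [241, 215, 10, 20, 111] top z 0.082 mid [ 0.5392 -0.1307  0.0826] size [0.023 0.021 0.004] 60
blue [575, 249, 65, 79, 2966] top z -0.491 mid [ 0.9143  1.184  -0.4907] size [0.124 0.03  0.006] 46
yellow [286, 224, 12, 21, 180] top z 0.082 mid [ 0.6131 -0.0592  0.0825] size [0.024 0.018 0.004] 47
yellow [284, 293, 33, 50, 1363] top z 0.114 mid [ 0.7944 -0.1321  0.1142] size [0.021 0.026 0.006] 48
[ 0.61177081 -0.0559488   0.10616211] 0.4979522655615221
```

View pics/b.png

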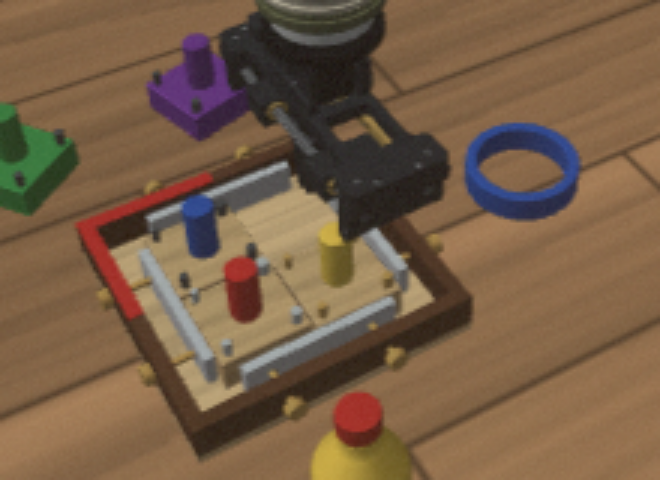

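Yellow (crop 337,255) rests against the far fence, with the way clear for blue. Next I grip blue.

```bash
python3 -m crank '0 0 0 -25 -25 0 0; 0 0 0 -50 -52 0 0; 0 0 0 -72 -76 0 0; 0 0 0 -72 -76 0 0; 0 0 0 -72 -76 0 0; 0 0 0 -72 -76 25 0; 0 0 0 -72 -76 50 0; 0 0 0 -72 -76 60 0; 0 0 0 -72 -76 60 0; 0 0 0 -72 -76 60 0'; python3 -m crank '0 0 0 0 0 0 -1; 0 0 0 0 0 0 -1; 0 0 0 0 0 0 -1; 0 0 0 0 0 0 -1; 0 0 0 0 0 0 -1' 40
```

```text
clock: 6.78
position: [0.5381, -0.1295, 0.0459]
eef_rot: [-2.19, -2.251, 0.0]
ft_force: [0.5, -0.9, -0.2]
finger_gap: 0.502
grip_force: 0.0
clock: 7.2
position: [0.538, -0.1301, 0.047]
eef_rot: [2.19, 2.25, 0.001]
ft_force: [-0.5, 1.5, 5.4]
finger_gap: 0.262
grip_force: 40.0
```

```bash
python3 -m crank '0 0 0 0 0 -0.7 -1; 0 0 0 8 0 -0.7 -1; 0 0 0 16 0 -0.7 -1; 0 0 0 24 0 -0.7 -1; 0 0 0 30 0 -0.7 -1;0 0 0 30 0 -0.7 -1'
```

```text
clock: 7.7
position: [0.5369, -0.0983, 0.047]
eef_rot: [-2.189, -2.252, -0.001]
ft_force: [0.1, 2.2, 2.9]
finger_gap: 0.261
grip_force: 40.0
```

```bash
python3 -m crank '0 0 0 8 0 0 -1; 0 0 0 16 0 0 -1; 0 0 0 24 0 0 -1; 0 0 0 32 0 0 -1; 0 0 0 36 0 0 -1;0 0 0 37 0 0 -1'
```

```text
clock: 8.2
position: [0.5359, -0.0622, 0.047]
eef_rot: [2.19, 2.252, -0.0]
ft_force: [-0.8, -2.3, 4.8]
finger_gap: 0.261
grip_force: 40.0
```

Travelled about 67 of 72–87 mm; creeping now.

```bash
python3 -m crank '0 0 0 1 0 0 -1; 0 0 0 2 0 0 -1;0 0 0 3 0 0 -1;0 0 0 4 0 0 -1;0 0 0 4 0 0 -1' | egrep 'pos|ft'
```

```text
position: [0.536, -0.0592, 0.047]
ft_force: [0.4, -1.4, 6.0]
```

```bash
python3 -m crank '0 0 0 1 0 0 -1; 0 0 0 2 0 0 -1;0 0 0 2 0 0 -1' | egrep 'pos|ft'
```

```text
position: [0.5359, -0.0573, 0.047]
ft_force: [-0.0, -1.5, 5.0]
```

```bash
python3 -m crank '0 0 0 1 0 0 -1; 0 0 0 2 0 0 -1;0 0 0 2 0 0 -1' | egrep 'pos|ft'
```

```text
position: [0.5359, -0.0553, 0.047]
ft_force: [-0.1, -1.9, 4.6]
```

```bash
python3 -m crank '0 0 0 1 0 0 -1; 0 0 0 2 0 0 -1;0 0 0 2 0 0 -1' | egrep 'pos|ft'
```

```text
position: [0.5359, -0.0533, 0.047]
ft_force: [-0.2, -3.3, 4.9]
```

```bash
python3 -m crank '0 0 0 1 0 0 -1; 0 0 0 2 0 0 -1;0 0 0 2 0 0 -1' | egrep 'pos|ft'
```

```text
position: [0.5359, -0.0517, 0.047]
ft_force: [0.2, -4.0, 5.4]
```

```bash
python3 -m crank '0 0 0 1 0 0 -1; 0 0 0 1.3 0 0 -1;0 0 0 1.3 0 0 -1' | egrep 'pos|ft'
```

```text
position: [0.5358, -0.0516, 0.0471]
ft_force: [-1.7, -11.9, 4.7]
```

```bash
python3 -m crank '0 0 0 0 0 0 -1; 0 0 0 0 0 0 -1;0 0 0 0 0 0 -1;0 0 0 0 0 0 -1' | egrep 'pos|ft'; python3 -m crank '0 0 0 0 0 0 -1; 0 0 0 0 0 0 -1;0 0 0 0 0 0 -1;0 0 0 0 0 0 -1;0 0 0 0 0 0 -1' | egrep 'pos|ft'
```

```text
position: [0.5359, -0.0515, 0.0471]
ft_force: [-1.1, -11.4, 4.3]
position: [0.5359, -0.0515, 0.0471]
ft_force: [-0.8, -11.2, 4.8]
```

```bash
python3 -m crank '0 0 0 -0.8 0 -0.5 -1; 0 0 0 -1.6 0 -0.5 -1; 0 0 0 -1.6 0 -0.5 0; 0 0 0 -1.6 0 -0.5 0; 0 0 0 -1.6 0 -0.5 0; 0 0 0 -1.6 0 -0.5 0;0 0 0 -1.6 0 -0.5 0'; python3 -m crank '0 0 0 0 0 -30 0; 0 0 0 0 0 -55 0; 0 0 0 0 0 -60 0;0 0 0 0 0 -60 0'; python3 - <<'E'
from h import *
c=grab("wrist"); blobs(c,60)
print(bot.state()["position"])
c=grab("scene");cv2.imwrite("pics/c.png",cv2.resize(c["image"][150:310,180:400],None,fx=3,fy=3))
E
```

```text
clock: 11.2
position: [0.5354, -0.0511, 0.0472]
eef_rot: [-2.191, -2.251, 0.0]
ft_force: [1.0, 0.2, -1.0]
finger_gap: 0.502
grip_force: 0.0
clock: 11.53
position: [0.5362, -0.0513, 0.1087]
eef_rot: [2.189, 2.249, 0.002]
ft_force: [0.6, -0.3, 0.5]
finger_gap: 0.503
grip_force: 0.0
red [224, 271, 14, 21, 88] top z 0.14 mid [ 0.4979 -0.0414  0.1405] size [0.001 0.001 0.004] 7
red [238, 364, 125, 19, 1289] top z 0.037 mid [ 0.5215 -0.1948  0.0371] size [0.106 0.021 0.004] 1273
blue [303, 229, 38, 34, 977] top z 0.082 mid [ 0.5356 -0.0509  0.0821] size [0.022 0.022 0.004] 968
yellow [412, 214, 56, 59, 2094] top z 0.082 mid [ 0.611  -0.0551  0.0818] size [0.023 0.024 0.004] 1090
yellow [567, 266, 73, 56, 1493] top z 0.175 mid [ 0.6162 -0.0209  0.1748] size [0.009 0.015 0.004] 53
[ 0.53549358 -0.0511867   0.10727265]
```

View pics/c.png

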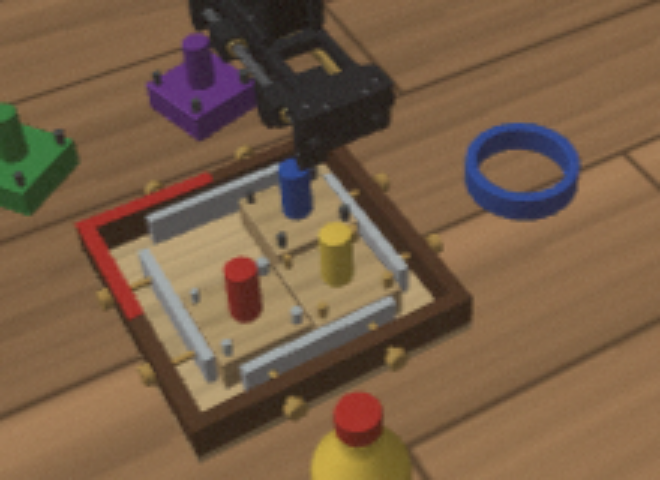

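Blue (crop 297,190) is in the upper-left quarter and the red corner is free. Next is red (crop 242,290).

```bash
python3 -m crank '0 0 0 -26 24 0 0; 0 0 0 -52 48 0 0; 0 0 0 -78 71.5 0 0; 0 0 0 -78 71.5 0 0; 0 0 0 -78 71.5 0 0; 0 0 0 -78 71.5 25 0; 0 0 0 -78 71.5 50 0; 0 0 0 -78 71.5 60 0; 0 0 0 -78 71.5 60 0; 0 0 0 -78 71.5 60 0'; python3 -m crank '0 0 0 0 0 0 -1; 0 0 0 0 0 0 -1; 0 0 0 0 0 0 -1; 0 0 0 0 0 0 -1; 0 0 0 0 0 0 -1' 25
```

```text
clock: 12.47
position: [0.6089, -0.1268, 0.0473]
eef_rot: [-2.19, -2.251, 0.001]
ft_force: [0.3, 0.3, 0.8]
finger_gap: 0.501
grip_force: 0.0
clock: 12.88
position: [0.6094, -0.1274, 0.0483]
eef_rot: [2.191, 2.25, 0.001]
ft_force: [-2.2, -0.3, 6.4]
finger_gap: 0.263
grip_force: 25.0
```

```bash
python3 -m crank '0 0 0 0 0 -0.7 -1; 0 0 0 0 -8 -0.7 -1; 0 0 0 0 -16 -0.7 -1; 0 0 0 0 -24 -0.7 -1; 0 0 0 0 -30 -0.7 -1;0 0 0 0 -30 -0.7 -1'|egrep 'pos|ft'
```

```text
position: [0.5776, -0.1282, 0.0483]
ft_force: [-3.7, 0.5, 6.2]
```

```bash
python3 -m crank '0 0 0 0 -8 0 -1; 0 0 0 0 -16 0 -1; 0 0 0 0 -24 0 -1; 0 0 0 0 -32 0 -1; 0 0 0 0 -36 0 -1;0 0 0 0 -38 0 -1'|egrep 'pos|ft'
```

```text
position: [0.5405, -0.1293, 0.0483]
ft_force: [4.1, -0.4, 5.0]
```

```bash
python3 -m crank '0 0 0 0 -1 0 -1; 0 0 0 0 -2 0 -1;0 0 0 0 -2 0 -1' | egrep 'pos|ft'
```

```text
position: [0.539, -0.1294, 0.0483]
ft_force: [3.1, 0.3, 5.4]
```

```bash
python3 -m crank '0 0 0 0 -1 0 -1; 0 0 0 0 -2 0 -1;0 0 0 0 -2 0 -1' | egrep 'pos|ft'
```

```text
position: [0.5371, -0.1294, 0.0483]
ft_force: [2.6, -0.1, 6.2]
```

```bash
python3 -m crank '0 0 0 0 -1 0 -1; 0 0 0 0 -2 0 -1;0 0 0 0 -2 0 -1' | egrep 'pos|ft'
```

```text
position: [0.5352, -0.1295, 0.0483]
ft_force: [2.7, -0.2, 6.2]
```

```bash
python3 -m crank '0 0 0 0 -1 0 -1; 0 0 0 0 -1.6 0 -1;0 0 0 0 -1.6 0 -1' | egrep 'pos|ft'
```

```text
position: [0.5336, -0.1295, 0.0483]
ft_force: [3.0, 0.2, 5.7]
```

```bash
python3 -m crank '0 0 0 0 -1 0 -1; 0 0 0 0 -1.6 0 -1;0 0 0 0 -1.6 0 -1' | egrep 'pos|ft'
```

```text
position: [0.532, -0.1296, 0.0483]
ft_force: [3.7, -0.2, 5.5]
```

```bash
python3 -m crank '0 0 0 0 -1 0 -1; 0 0 0 0 -1.6 0 -1;0 0 0 0 -1.6 0 -1' | egrep 'pos|ft'
```

```text
position: [0.5304, -0.1296, 0.0483]
ft_force: [3.1, 0.2, 6.5]
```

```bash
python3 -m crank '0 0 0 0 -1 0 -1; 0 0 0 0 -1.2 0 -1;0 0 0 0 -1.2 0 -1' | egrep 'pos|ft'
```

```text
position: [0.5293, -0.1296, 0.0483]
ft_force: [3.4, -0.2, 6.0]
```

```bash
python3 -m crank '0 0 0 0 -1 0 -1; 0 0 0 0 -1.6 0 -1;0 0 0 0 -1.6 0 -1' | egrep 'pos|ft'
```

```text
position: [0.5277, -0.1297, 0.0483]
ft_force: [2.4, -1.4, 5.4]
```

```bash
python3 -m crank '0 0 0 0 -1 0 -1; 0 0 0 0 -1.2 0 -1;0 0 0 0 -1.2 0 -1' | egrep 'pos|ft'
```

```text
position: [0.5265, -0.1297, 0.0483]
ft_force: [3.2, 0.3, 5.9]
```

```bash
python3 -m crank '0 0 0 0 -1 0 -1; 0 0 0 0 -1.6 0 -1;0 0 0 0 -1.6 0 -1' | egrep 'pos|ft'
```

```text
position: [0.5249, -0.1298, 0.0483]
ft_force: [3.0, 0.1, 5.9]
```

```bash
python3 -m crank '0 0 0 0 -1 0 -1; 0 0 0 0 -1.2 0 -1;0 0 0 0 -1.2 0 -1' | egrep 'pos|ft'
```

```text
position: [0.5239, -0.1298, 0.0483]
ft_force: [4.6, 0.6, 5.0]
```

```bash
python3 -m crank '0 0 0 0 -0.5 0 -1; 0 0 0 0 -1 0 -1;0 0 0 0 -1 0 -1' | egrep 'pos|ft'
```

```text
position: [0.5239, -0.1299, 0.0484]
ft_force: [9.2, 1.2, 2.7]
```

```bash
python3 -m crank '0 0 0 0 -0.4 0 -1; 0 0 0 0 -0.4 0 -1;0 0 0 0 -0.4 0 -1;0 0 0 0 -0.4 0 -1' | egrep 'pos|ft'; python3 -m crank '0 0 0 0 0 0 -1; 0 0 0 0 0 0 -1;0 0 0 0 0 0 -1;0 0 0 0 0 0 -1;0 0 0 0 0 0 -1' | egrep 'pos|ft'
```

```text
position: [0.5238, -0.1298, 0.0485]
ft_force: [10.1, 1.9, 2.2]
position: [0.5238, -0.1299, 0.0485]
ft_force: [9.2, 2.0, 3.0]
```

Just inside the band; I'll press slightly more and hold again.

```bash
python3 -m crank '0 0 0 0 -0.4 0.2 -1; 0 0 0 0 -0.4 0.2 -1;0 0 0 0 -0.4 0.2 -1;0 0 0 0 -0.4 0.2 -1' | egrep 'pos|ft'; python3 -m crank '0 0 0 0 0 0 -1; 0 0 0 0 0 0 -1;0 0 0 0 0 0 -1;0 0 0 0 0 0 -1;0 0 0 0 0 0 -1' | egrep 'pos|ft'
```

```text
position: [0.5237, -0.1299, 0.0485]
ft_force: [11.2, 3.4, 4.3]
position: [0.5238, -0.1299, 0.0485]
ft_force: [11.0, 1.7, 4.3]
```

```bash
python3 -m crank '0 0 0 0 0.9 -0.3 -1; 0 0 0 0 1.8 -0.3 -1; 0 0 0 0 1.8 -0.3 0; 0 0 0 0 1.8 -0.3 0; 0 0 0 0 1.8 -0.3 0; 0 0 0 0 1.8 -0.3 0;0 0 0 0 1.8 -0.3 0'|egrep 'pos|ft|gap'; python3 -m crank '0 0 0 0 0 -30 0; 0 0 0 0 0 -60 0; 0 0 0 0 0 -90 0;0 0 0 40 0 -110 0;0 0 0 80 0 -120 0;0 0 0 110 0 -120 0;0 0 0 110 0 -120 0'; python3 - <<'E'
from h import *
c=grab("scene"); blobs(c,60)
cv2.imwrite("pics/d.png",cv2.resize(c["image"][150:310,180:400],None,fx=3,fy=3))
E
```

```text
position: [0.5232, -0.1295, 0.0478]
ft_force: [-0.4, -0.0, 0.8]
finger_gap: 0.499
clock: 19.55
position: [0.5198, -0.0151, 0.169]
eef_rot: [-2.186, -2.256, -0.002]
ft_force: [0.3, 0.5, 0.6]
finger_gap: 0.499
grip_force: 0.0
red [206, 208, 45, 49, 453] top z 0.082 mid [ 0.5261 -0.1301  0.0821] size [0.021 0.021 0.005] 62
red [292, 281, 15, 17, 202] top z 0.14 mid [ 0.791  -0.1313  0.1407] size [0.026 0.025 0.004] 156
blue [354, 0, 161, 80, 9411] top z 0.094 mid [-0.3164  1.4751  0.0942] size [0.154 0.315 0.006] 89
blue [413, 74, 17, 22, 148] top z 0.076 mid [0.1856 0.6883 0.0763] size [0.026 0.042 0.004] 35
blue [393, 84, 16, 23, 136] top z 0.076 mid [0.2153 0.5693 0.0765] size [0.027 0.043 0.004] 40
blue [471, 121, 37, 40, 365] top z 0.076 mid [0.5587 0.6271 0.0767] size [0.057 0.138 0.005] 140
blue [335, 191, 38, 31, 463] top z 0.025 mid [0.569  0.1392 0.0254] size [0.094 0.093 0.004] 204
blue [273, 203, 10, 19, 113] top z 0.082 mid [ 0.5372 -0.0526  0.0822] size [0.022 0.022 0.004] 56
blue [575, 249, 65, 79, 2965] top z -0.49 mid [ 0.9104  1.1825 -0.49  ] size [0.132 0.034 0.006] 50
yellow [286, 224, 12, 22, 204] top z 0.082 mid [ 0.6136 -0.0567  0.0824] size [0.024 0.021 0.004] 61
yellow [283, 293, 34, 50, 1365] top z 0.113 mid [ 0.7952 -0.1323  0.1135] size [0.021 0.026 0.006] 55
```

View pics/d.png

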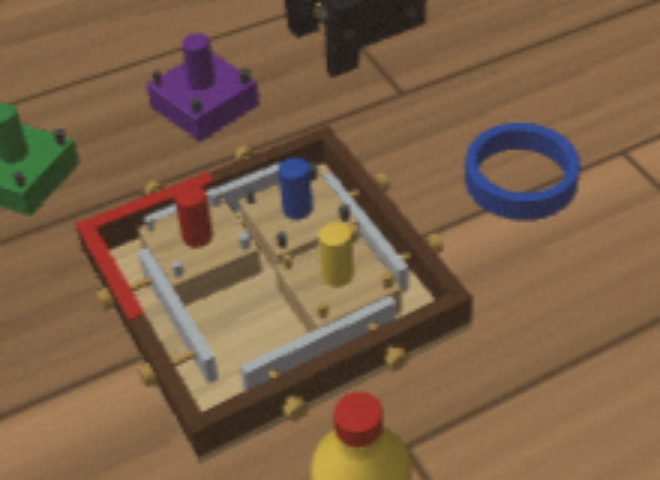

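Red (crop 194,215) sits in the red corner against the near fence. Blue and yellow are in their quarters, and the gripper is clear.

```bash
python3 -c "from rig import bot; print(bot.finish_job())"
```

```text
the job is handed in; nothing more can be done
None
```

I slid yellow, then blue, then red, and held each against its fence at about 11 N for over half a second (yellow briefly touched 14 N). Red is left free in the red-rimmed corner, the bystanders are untouched, and the job was handed in at about 20 s.

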